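# Unclamp a finished knife and hold it up level

### The job

A finished knife sits spine-up in the blue vise: open the vise by taking its handwheel round one full turn anticlockwise (seen from above). Then take the knife by its black handle, lift it straight up about 15 cm out of the vise, and finish with the gripper still holding it there, steady and level, spine up, clear of the vise. Leave the vise open and do not disturb the hammer, the tin and the sharpening stone.

Things in the scene. Friction and masses are not known exactly. Their poses are not given: they have to be found in the camera images.
- vise: Low blue bench vise fixed to the bench, about 235 x 235 mm, its place and yaw vary. Origin on the bench under the blade's plane; x runs along the knife from handle to tip, y from the knife to the handwheel, z up. Jaws: x -10 to 85 mm, tops 78 mm high; the fixed one on the -y side, the moving one on +y. Gearbox under the wheel: 90 x 90 mm, 82 mm high.
- lip (a point): Middle of the free edge of the steel lip on the moving jaw, 85 mm above the bench. Shut, the lip (80 mm long, 5 mm thick) reaches over the blade's spine and the knife cannot be lifted. The jaw retracts in vise +y by 1.9 mm per rad of the wheel, about 12 mm a turn, which clears the knife.
- rest (a point): Top centre of the wooden handle rest, 20 x 18 mm, 50 mm above the bench, under the rear of the knife handle (vise x -122 mm). It stands on a strip 30 mm wide and 12 mm high that runs from the vise under the handle; otherwise the handle is free beneath.
- crank (a joint): Turn of the vise's handwheel in rad, axis vertical: 0 = jaws shut, growing anticlockwise seen from above (opening); one full turn = 6.28; end stop at 7.2. Starts between 0 and 0.5. Light friction (about 3 N at the knob), stays where left.
- crank_axis (a point): Point on the handwheel's vertical axis (vise frame 30, 130 mm), at the height at which to grip the knob, 130 mm above the bench. The steel wheel below is 120 mm across, its top 106 mm high.
- crank_knob (a point): Grip point in the red knob, on its centre line, 130 mm above the bench. The knob is an upright, freely revolving cylinder 18 mm in diameter, from 107 to 147 mm high, 45 mm from the wheel's axis, so it can be gripped from above and led round a circle without turning the hand. With the joint at 0 it stands on the vise's +y side of the axis.
- knife: Loose knife, 0.22 to 0.36 kg, 248 mm long, lying along the vise's x, spine up. Origin on its underside below its balance point, 50 mm above the bench at the start; x to the tip, z to the spine. Black handle x -72 to 24 mm, 22 mm wide, 28 high; steel pommel x -86 to -72; brass guard (24 wide, 30 high) x 24 to 32; steel blade 4 mm thick, 28 high, x 32 to 162.
- knife_grip (a point): The knife's balance point, at the handle's middle height (14 mm above its underside): grip here across the handle's width to keep the knife level.
- seat (a point): Point fixed to the vise, 50 mm above the bench, where the knife's origin lies at the start (within 8 mm along x).
- hammer: Hammer lying on the bench, bystander, right of the vise.
- tin: Upright blue tin, 66 mm in diameter, 90 mm high, bystander, left of the vise beyond the stone.
- stone: Grey sharpening stone on a dark wooden base, 150 x 50 x 32 mm, bystander, left of the vise.
There are look-alikes about, which are no part of the job. There is more than one size of the knife; the job needs the largest.

How it is judged:
On the way, in this order (a step that is already met when the one before it is completed fails the run):
1. the handwheel has been taken round a full turn while the knife still lies in the vise (value of joint crank above 6.1 rad and height (world z) of knife below 0.06 m), for 0.2 s.
2. the knife is gripped and lifted clear of the vise (height (world z) of knife above 0.13 m and contact force between knife and the fingers above 2 N and contact force between knife and vise below 0.1 N), for 0.2 s.
At the end, for the whole second after the job is handed in: knife held by the fingers, its underside 150 to 250 mm above the bench, within 60 mm sideways of its seat, spine up and level within 0.12 rad, still (under 20 mm/s, 0.1 rad/s), not touching the vise; handwheel still open (joint above 6.0) (height (world z) of knife between 0.15 and 0.25 m and horizontal distance between knife and seat below 0.06 m and angle between knife's own z axis and vertical below 0.12 rad and linear speed of knife below 0.02 m/s and angular speed of knife below 0.1 rad/s and contact force between knife and the fingers above 2 N and contact force between knife and vise below 0.1 N and value of joint crank above 6 rad); the arm keeps its last pose, push and grip.
It fails at once if a bystander (hammer) is shifted by more than 30 mm (distance of hammer from where it was at the start of the episode above 0.03 m).
It fails at once if a bystander (tin) is shifted by more than 30 mm (distance of tin from where it was at the start of the episode above 0.03 m).
It fails at once if a bystander (stone) is shifted by more than 30 mm (distance of stone from where it was at the start of the episode above 0.03 m).
It fails at once if the knife is tipped over (more than 0.6 rad) (angle between knife's own z axis and vertical above 0.6 rad).
It also fails if it takes over 67 s, if anything falls off the work surface, if the arm or the gripper's body presses on something with over 40 N, if the wrist force passes 120 N, or if a joint passes its speed limit or range.

### The arm

A 7-joint arm with a two-finger parallel gripper is mounted at the origin on the work surface. World frame = base frame: x ahead of the robot, y to its left, z up, the work surface at z = 0. Lengths are in m, angles in rad, forces in N, time in s.
With the tool pointing down it reaches from about 0.4 to 0.85 m from the base axis. Payload 4.5 kg.
Tool frame: the origin (TCP) lies midway between the tips of the shut fingers; the grasp point (between the pads) lies r.grip_point_offset behind it (r.grip_point_offset is the distance from the TCP to the grasp point, in m); z points along the fingers, y is the line along which they close (so a half turn about z gives the same grasp; the last joint's range is limited). The gripper opens to 88 mm and grips with 3 to 60 N. Pads are 18 mm wide; open, the fingers measure 123 mm over their backs; the gripper's body (75 mm by 187 mm) begins 45 mm behind the grasp point.
Start: joints at [-1.078, 0.689, -0.195, 1.565, 0.157, 0.902, -0.215], TCP at [0.277, 0.56, 0.239] pointing down, gripper open.
Joint ranges: [-3.01, 3.01], [-0.46, 2.08], [-1.47, 1.51], [0.13, 2.56], [-1, 4.14], [0.04, 2.09], [-2.66, 2.66]. Speed limits (rad/s): [2.57, 2.57, 3.14, 3.14, 3.14, 3.14, 3.14].

### API

Orientations are given as a unit quaternion [x, y, z, w].
In Python, from plant import r gives the robot as it stands.
- The arm moves only by the shell command python3 -m jog 'ROWS' [FORCE]. ROWS is JSON, a list of rows, each an object of numbers: "wx", "wy", "wz": the turn, a rotation vector about the world's x, y, z as a fraction of full scale; "dx", "dy", "dz": the shift along the world's x, y, z as a fraction of full scale; "hand": the closure, from 0 (fully open) to 1 (shut). In form: [{"wx": .., "wy": .., "wz": .., "dx": .., "dy": .., "dz": .., "hand": ..}, ...]. A call has 1 to 5 rows; each row shifts and turns the commanded pose from where the row before left it; what a row does not reach is not made up. Full scale, the value 1, is 0.25 m for a shift and 2 rad for a turn. A row lasts 1/12 s, in which the tool goes at most 41.7 mm and 7.16 degrees, less where a joint would pass 70% of its speed; a pose out of reach is approached as far as the arm can. A call with a number of a shift or a turn outside -1 to 1 is refused whole. A call with a gripper value outside its range is refused whole. The fingers move at their own pace and stop on an object; FORCE is the grip in N (left out, the last holds). Time passes only in rows, so rows that do not move let the fingers close. It gives the time, the measured TCP pose, the force, the opening and the grip force at its end, in the units of the state.
- r.get_state(): the state, without advancing time (a new reading comes with each control period).
- r.snapshot(name): name is "scene" or "top" or "wrist"; returns the picture (480x640x3 uint8, red, green, blue); there is no depth.
- r.camera_info(name): a dict with "mtx" (3x3 intrinsics, pixels), "R" (3x3) and "t" (3): a world point X has camera coordinates R X + t. Camera axes: x right, y down, z forward; pixel columns grow to the right and rows downward; lengths in m; the calibration is good to about 2 mm. A picture is of the moment at which its call begins: read the wrist's pose just before it. camera_info takes no time and is no camera call; for the wrist camera it gives the pose at the moment of the call.
- r.finish_job(): hands the job in; it is judged then, once.
Trained networks look in the newest picture that a camera, given by its name, has taken for a name from the list of things; names that differ only in an ending like _2 or _b are one class to them, and where a whole thing is asked for, a point or a joint stands for the part that bears it (a point fixed in the world has none). Each returns a list of dicts, best first, with "p" (0 to 1); they miss things now and then, are a little off and sometimes report something else, mostly with a low value. They report only what shows in the picture. A call takes as long as a camera call. They do not tell look-alikes from the thing itself.
- r.search_frame(camera, query): "bbox" ([left, top, right, bottom] in pixels, round what is visible of it).
- r.masks_of(camera, query): "region" (480x640 bool, what is visible of it) and "bbox" ([left, top, right, bottom] in pixels, round what is visible of it).
The state is a dict: "clock": time; "q": joint angles; "qd": joint speeds; "joint_torque": joint torques, N m; "tool_pos": TCP position; "eef_rot": TCP orientation; "contact_force": force on the tool from outside, world axes, zero at the start; "moment": the same for the moment, N m; "opening": opening from 0.0 (shut) to 1.0 (fully open); "finger_force": force on a finger pad.
Only numpy, scipy, OpenCV 4.12 (cv2) and the standard library are available. Lean on these libraries where they do the work, as an engineer would, in place of code of your own. Each camera call takes 0.05 s, during which the arm holds its last target. There are 200 camera calls.

## Working session

There is one attempt and no reset: what is moved stays moved. The work goes in short steps, Python scripts to look and compute and a shell command to move; the robot and the scene stay as the last step left them, time stands still between calls to the robot, and variables do not carry over. Pictures are saved under pics/ and viewed, at most 10 in all, crops included, and the job is handed in when it is done.

```bash
mkdir -p pics
cat > h.py <<'E'
import numpy as np,cv2
from plant import r
def ray(cam,uv,z,ci=None):
    c=ci or r.camera_info(cam);K,R,t=[np.array(c[k]) for k in("mtx","R","t")]
    C=-R.T@t;d=R.T@np.linalg.inv(K)@np.array([uv[0],uv[1],1.]);return C+d*(z-C[2])/d[2]
def proj(cam,X):
    c=r.camera_info(cam);K,R,t=[np.array(c[k]) for k in("mtx","R","t")]
    p=K@(R@np.array(X)+t);return p[:2]/p[2]
E
python3 - <<'E'
from h import *
s=r.get_state();print(s['clock'],s['tool_pos'],s['eef_rot'],s['opening'],r.grip_point_offset)
for c in("top","scene"):
    im=r.snapshot(c);cv2.imwrite(f"pics/{c}0.png",im[:,:,::-1])
    ci=r.camera_info(c);print(c,-np.array(ci['R']).T@np.array(ci['t']))
    for q in("crank_knob","knife","vise","crank","lip","rest"):
        print(q,[(np.round(d['bbox']).tolist(),round(d['p'],2)) for d in r.search_frame(c,q)][:4])
E
```

```text
0.0 [0.27656334 0.55978122 0.23790899] [ 2.27344848e-01  9.73813887e-01 -9.00667063e-04 -1.47196441e-04] 1.0033575607573086 0.0187
top [ 0.3073084  -0.00990104  1.48363474]
crank_knob [([279.0, 155.0, 323.0, 195.0], 0.88)]
knife [([340.0, 203.0, 354.0, 253.0], 0.72), ([217.0, 251.0, 249.0, 276.0], 0.66), ([371.0, 315.0, 435.0, 335.0], 0.58)]
vise [([275.0, 154.0, 372.0, 256.0], 0.64)]
crank [([277.0, 154.0, 328.0, 199.0], 0.7), ([147.0, 181.0, 179.0, 206.0], 0.51)]
lip [([148.0, 179.0, 180.0, 207.0], 0.5)]
rest [([277.0, 153.0, 371.0, 254.0], 0.89)]
scene [ 1.01233325 -0.52794273  0.65346474]
crank_knob [([357.0, 242.0, 417.0, 288.0], 0.82)]
knife [([310.0, 221.0, 383.0, 233.0], 0.75), ([285.0, 252.0, 361.0, 330.0], 0.71)]
vise [([284.0, 244.0, 423.0, 357.0], 0.6)]
crank [([357.0, 238.0, 417.0, 290.0], 0.63)]
lip [([320.0, 284.0, 366.0, 326.0], 0.66)]
rest [([283.0, 240.0, 428.0, 360.0], 0.97)]
```

View pics/top0.png

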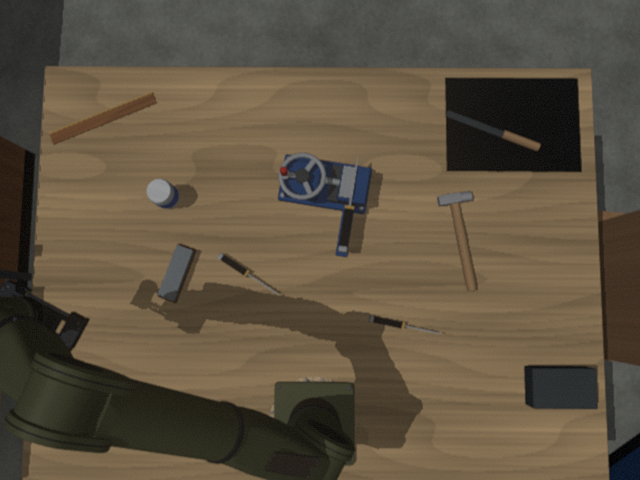

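View pics/scene0.png

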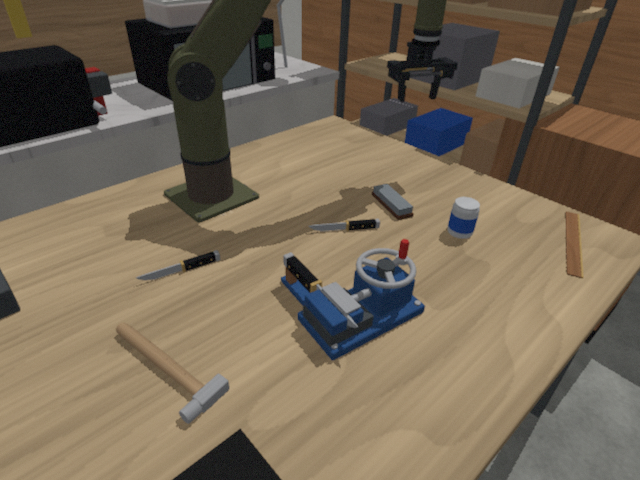

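The top view shows the vise at about (325,185), the red knob near (284,171), the wheel near (302,177) and the handle around (345,228), running roughly along world +x. The scene view shows the red knob at (404,249).

Run:
```python
from h import *
a=cv2.imread("pics/top0.png")[140:270,260:390];b=cv2.imread("pics/scene0.png")[225:365,275:435]
o=np.hstack([cv2.resize(a,(400,400),interpolation=2),cv2.resize(b,(400,350),interpolation=2)[:350].copy() if 0 else cv2.copyMakeBorder(cv2.resize(b,(400,350),interpolation=2),0,50,0,0,0)])
cv2.imwrite("pics/crop.png",o)
for n in("top","scene"):
    im=cv2.imread(f"pics/{n}0.png").astype(int);B,G,R=im[...,0],im[...,1],im[...,2]
    m=((R>120)&(G<70)&(B<70)).astype(np.uint8)
    k,l,st,ce=cv2.connectedComponentsWithStats(m)
    for i in range(1,k):
        if st[i,4]>5: print(n,st[i],ce[i],ray(n,ce[i],.13 if n=="scene" else .147))
    for q in("knife","crank","vise"):
        r.snapshot(n) if q=="knife" else 0
        for d in r.masks_of(n,q)[:4]:
            ys,xs=np.nonzero(d['region']);print(n,q,d['p'],d['bbox'],xs.mean(),ys.mean(),len(xs))
```

```text
top [281 168   5   4  16] [282.75  169.375] [0.6262164  0.07785498 0.147     ]
top knife 0.75 [342.0, 203.4, 348.8, 251.6] 345.73387096774195 227.02956989247312 372
top knife 0.63 [216.0, 251.8, 250.2, 272.7] 233.32019704433498 264.1231527093596 203
top knife 0.55 [372.6, 315.3, 405.0, 328.6] 386.3333333333333 321.23880597014926 201
top crank 0.97 [275.6, 154.1, 327.4, 198.0] 301.63996696944673 175.69611890999175 1211
top vise 0.73 [276.4, 152.3, 373.0, 255.2] 323.2785016286645 182.92089343880875 4298
scene [86 67 12  5 38] [90.92105263 68.84210526] [-1.06354037  0.06924442  0.13      ]
scene [401 240   8   4  22] [404.59090909 241.22727273] [0.61564476 0.0978654  0.13      ]
scene knife 0.79 [138.2, 250.9, 218.9, 278.2] 182.65821094793057 266.2950600801068 749
scene knife 0.62 [285.3, 252.1, 358.1, 329.4] 308.42118226600985 279.5295566502463 812
scene crank 0.57 [354.7, 239.2, 416.0, 289.5] 387.5554115359689 266.47634478289046 1543
scene crank 0.36 [369.4, 185.1, 412.9, 219.2] 392.76521739130436 201.56521739130434 805
scene vise 0.92 [281.3, 238.6, 424.1, 358.5] 359.8997070884593 302.49091974223785 8535
```

View pics/crop.png

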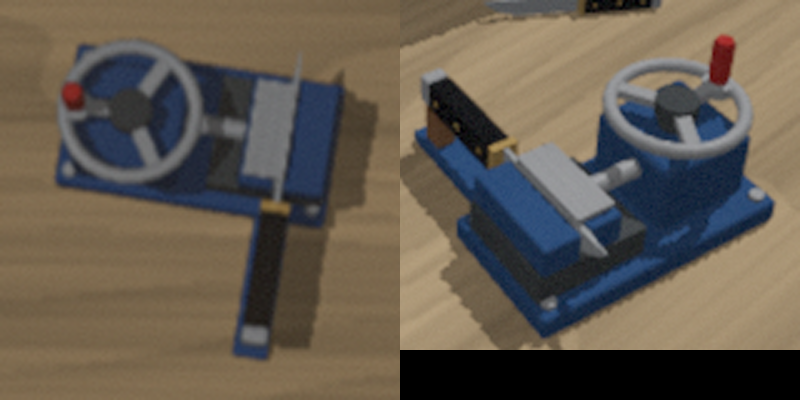

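```bash
cat > fit.py <<'E'
from h import *
from scipy.optimize import least_squares
T=lambda x,y:(x/3.077+260-.35,y/3.077+140-.35)
S=lambda x,y:((x-400)/2.5+275-.3,y/2.5+225-.3)
def pts(p):
    x,y,a,q,k=p;c,s=np.cos(a),np.sin(a)
    W=lambda u,v,z:np.array([x+c*u-s*v,y+s*u+c*v,z])
    kn=lambda z:W(.03-.045*np.sin(q),.13+.045*np.cos(q),z)
    return W,kn,[("top",W(.03,.13,.1),T(130.5,112)),("top",kn(.147),T(72,92)),("top",W(k-.086,0,.076),T(255,350)),
     ("top",W(k+.028,0,.079),T(275,207)),("top",W(k+.162,0,.077),T(299,55)),
     ("scene",kn(.147),S(724,40)),("scene",kn(.109),S(718,80)),("scene",W(.03,.13,.1),S(677,107)),
     ("scene",W(k+.028,0,.08),S(507,146)),("scene",W(k-.086,0,.076),S(432,75))]
def res(p): return np.concatenate([(proj(c,X)-u) for c,X,u in pts(p)[2]])
if __name__=="__main__":
    f=least_squares(res,[.55,-.05,0,.2,-.045],loss="soft_l1");p=f.x
    print("x y yaw crank k",p.round(4));print(f.fun.reshape(-1,2).round(1).tolist())
    W,kn,_=pts(p);print("axis",W(.03,.13,.13),"knob",kn(.13),"grip",W(p[4],0,.064),"seat~",W(-.045,0,.05))
E
python3 fit.py; sed -n 1,5p /dev/null; python3 -c "
from plant import r
from scipy.spatial.transform import Rotation as R
print(R.from_quat(r.get_state()['eef_rot']).as_matrix().round(3))"
```

```text
x y yaw crank k [ 0.5727 -0.0903 -0.1554  0.0466 -0.0532]
[[-0.5, -0.7], [-0.5, -0.6], [-0.7, -2.4], [-0.0, -0.4], [0.3, -2.1], [0.0, 0.1], [-0.2, -0.8], [-0.5, -0.1], [-2.4, -0.8], [-1.6, -1.2]]
axis [0.62245835 0.03351171 0.13      ] knob [0.62734631 0.07824545 0.13      ] grip [ 0.520107   -0.08203981  0.064     ] seat~ [ 0.5282421  -0.08331423  0.05      ]
[[-0.897  0.443  0.   ]
 [ 0.443  0.897  0.   ]
 [-0.     0.    -1.   ]]
```

The fit is consistent to about 1–2 px. The crank axis is at (0.622, 0.034), the knob at (0.627, 0.078) and the grip point at (0.520, −0.082), with the yaw at −0.155. Now moving to above the knob, turning the hand by +0.303 rad so the same yaw suits both grasps.

```bash
python3 -m jog '[{"dx":0.08,"dy":-0.11,"wz":0.03,"hand":0.3},{"dx":0.08,"dy":-0.11,"wz":0.03,"hand":0.3},{"dx":0.08,"dy":-0.11,"wz":0.03,"hand":0.3},{"dx":0.08,"dy":-0.11,"wz":0.03,"hand":0.3},{"dx":0.08,"dy":-0.11,"wz":0.03,"hand":0.3}]'
python3 -m jog '[{"dx":0.09,"dy":-0.13,"hand":0.3},{"dx":0.09,"dy":-0.13,"hand":0.3},{"dx":0.09,"dy":-0.13,"hand":0.3},{"dx":0.09,"dy":-0.13,"hand":0.3},{"dx":0.09,"dy":-0.13,"hand":0.3}]'
```

```text
invalid input
invalid input
```

```bash
python3 -m jog '[{"wx":0,"wy":0,"wz":0.03,"dx":0.08,"dy":-0.11,"dz":0,"hand":0.3},{"wx":0,"wy":0,"wz":0.03,"dx":0.08,"dy":-0.11,"dz":0,"hand":0.3},{"wx":0,"wy":0,"wz":0.03,"dx":0.08,"dy":-0.11,"dz":0,"hand":0.3},{"wx":0,"wy":0,"wz":0.03,"dx":0.08,"dy":-0.11,"dz":0,"hand":0.3},{"wx":0,"wy":0,"wz":0.03,"dx":0.08,"dy":-0.11,"dz":0,"hand":0.3}]'
```

```text
clock: 1.52
tool_pos: [0.3776, 0.4216, 0.2388]
eef_rot: [0.078, 0.997, 0.0, 0.0]
contact_force: [-0.1, 0.6, 0.7]
opening: 0.702
finger_force: 0.0
```

```bash
python3 -m jog '[{"wx":0,"wy":0,"wz":0,"dx":0.09,"dy":-0.125,"dz":0,"hand":0.45},{"wx":0,"wy":0,"wz":0,"dx":0.09,"dy":-0.125,"dz":0,"hand":0.45},{"wx":0,"wy":0,"wz":0,"dx":0.09,"dy":-0.125,"dz":0,"hand":0.45},{"wx":0,"wy":0,"wz":0,"dx":0.09,"dy":-0.125,"dz":0,"hand":0.45},{"wx":0,"wy":0,"wz":0,"dx":0.09,"dy":-0.125,"dz":0,"hand":0.45}]'
python3 -m jog '[{"wx":0,"wy":0,"wz":0,"dx":0.09,"dy":-0.125,"dz":0,"hand":0.45},{"wx":0,"wy":0,"wz":0,"dx":0.09,"dy":-0.125,"dz":0,"hand":0.45},{"wx":0,"wy":0,"wz":0,"dx":0.09,"dy":-0.125,"dz":0,"hand":0.45},{"wx":0,"wy":0,"wz":0,"dx":0.09,"dy":-0.1,"dz":0,"hand":0.45},{"wx":0,"wy":0,"wz":0,"dx":0.05,"dy":-0.03,"dz":0,"hand":0.45}]'
python3 - <<'E'
from h import *
s=r.get_state();print(s['tool_pos'])
ci=r.camera_info("wrist");im=r.snapshot("wrist");cv2.imwrite("pics/w1.png",im[:,:,::-1])
print(r.search_frame("wrist","crank_knob"))
for X in([.6273,.0782,.147],[.6225,.0335,.106]):print(proj("wrist",X))
E
```

```text
clock: 1.93
tool_pos: [0.4902, 0.265, 0.2389]
eef_rot: [0.079, 0.997, 0.0, 0.0]
contact_force: [1.0, 0.6, -0.2]
opening: 0.552
finger_force: 0.0
clock: 2.35
tool_pos: [0.5948, 0.1332, 0.2386]
eef_rot: [0.083, 0.997, -0.002, 0.001]
contact_force: [-0.0, -0.4, 0.9]
opening: 0.548
finger_force: 0.0
[0.59476147 0.13318808 0.23855011]
[{'bbox': [153.3, 205.7, 286.3, 325.7], 'p': 0.87}]
[254.16007071 293.12314049]
[213.08184782 274.8692123 ]
```

View pics/w1.png

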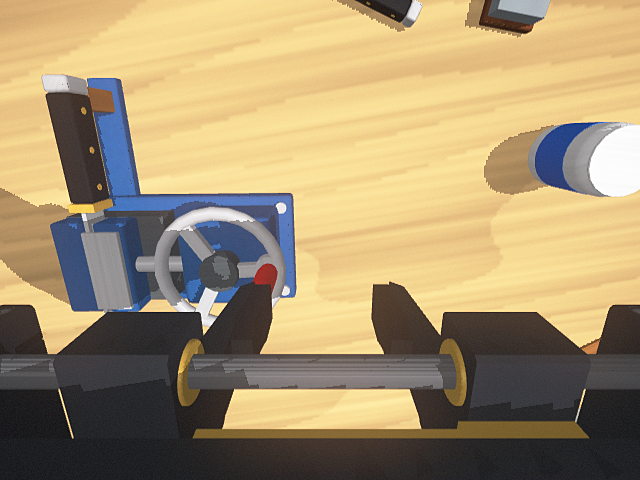

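The wrist view shows the hub at about (220,270) and the red knob at about (265,272), roughly where predicted. I'll centre over it, let it settle and re-measure.

```bash
python3 -m jog '[{"wx":0,"wy":0,"wz":0,"dx":0.04,"dy":-0.07,"dz":0,"hand":0.45},{"wx":0,"wy":0,"wz":0,"dx":0.04,"dy":-0.07,"dz":0,"hand":0.45},{"wx":0,"wy":0,"wz":0,"dx":0.03,"dy":-0.06,"dz":0,"hand":0.45},{"wx":0,"wy":0,"wz":0,"dx":0,"dy":0,"dz":0,"hand":0.45},{"wx":0,"wy":0,"wz":0,"dx":0,"dy":0,"dz":0,"hand":0.45}]'
python3 - <<'E'
from h import *
s=r.get_state();print(s['tool_pos'])
ci=r.camera_info("wrist");im=r.snapshot("wrist");cv2.imwrite("pics/w2.png",im[:,:,::-1])
import pickle;pickle.dump(ci,open("w2.pkl","wb"))
for X in([.6273,.0782,.147],[.6225,.0335,.106]):print(proj("wrist",X))
i=im.astype(int);m=((i[...,0]>110)&(i[...,1]<60)&(i[...,2]<60)).astype(np.uint8)
k,l,st,ce=cv2.connectedComponentsWithStats(m)
for j in range(1,k):
    if st[j,4]>20: print(st[j],ce[j],ray("wrist",ce[j],.135))
E
```

```text
clock: 2.87
tool_pos: [0.6185, 0.0914, 0.2387]
eef_rot: [0.079, 0.997, 0.0, -0.0]
contact_force: [-0.2, 0.3, -0.0]
opening: 0.549
finger_force: 0.0
[0.61851932 0.0914148  0.23866652]
[303.7745662  256.14476127]
[254.48612979 242.12661413]
[296 231  23  33 335] [306.34328358 245.85373134] [0.6234601 0.0803167 0.135    ]
```

View pics/w2.png

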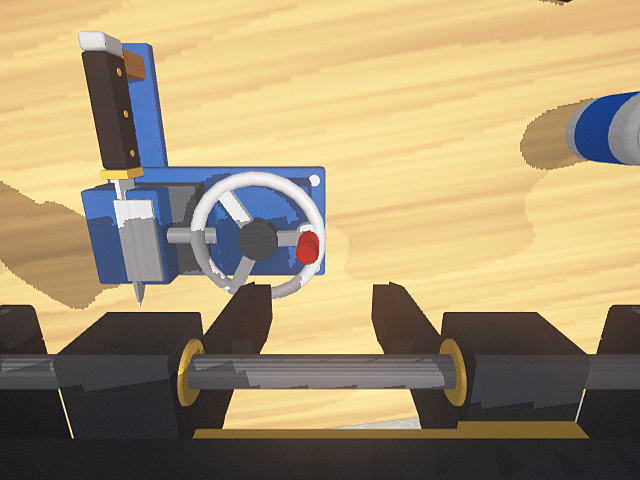

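```bash
cat > fit2.py <<'E'
import fit,pickle
from h import *
from scipy.optimize import least_squares
c=pickle.load(open("w2.pkl","rb"));K,R,t=[np.array(c[k]) for k in("mtx","R","t")]
def pw(X): p=K@(R@X+t);return p[:2]/p[2]
def res2(p):
    W,kn,_=fit.pts(p);k=p[4]
    return np.concatenate([pw(kn(.127))-(307,247),pw(W(.03,.13,.1))-(258,236),pw(W(k+.028,0,.08))-(121,172),pw(W(k-.086,0,.078))-(98,32),pw(W(k+.162,0,.07))-(140,305)])
f=least_squares(lambda p:np.r_[fit.res(p),res2(p)*.5],[.57,-.09,-.15,.05,-.05],loss="soft_l1");p=f.x
g=least_squares(res2,p)
for n,h in(("joint",f),("wrist",g)):
    p=h.x;W,kn,_=fit.pts(p);print(n,p.round(4),"axis",W(.03,.13,.13),"knob",kn(.13),"grip",W(p[4],0,.064),res2(p).round(1))
print(-R.T@t, pw(kn(.147)),pw(kn(.107)))
E
python3 fit2.py
```

```text
joint [ 0.5681 -0.0883 -0.181   0.0406 -0.0478] axis [0.62102153 0.03419827 0.13      ] knob [0.62731669 0.07875577 0.13      ] grip [ 0.52112561 -0.07968014  0.064     ] [ 0.3 -0.2 -0.4  1.9 -6.7  3.  -5.  -1.4  0.6 -1.2]
wrist [ 0.5639 -0.0855 -0.2032  0.0218 -0.0432] axis [0.61955065 0.03573889 0.13      ] knob [0.62767157 0.08000006 0.13      ] grip [ 0.5215969 -0.0768084  0.064    ] [ 1.9  0.   1.   0.  -4.1  3.   1.  -1.3 -0.1 -1.3]
[0.54241638 0.1036358  0.38467671] [307.92557286 255.62005406] [309.6539117  239.55519427]
```

```bash
python3 -m jog '[{"wx":0,"wy":0,"wz":0,"dx":0.035,"dy":-0.05,"dz":-0.08,"hand":0.45},{"wx":0,"wy":0,"wz":0,"dx":0,"dy":0,"dz":-0.12,"hand":0.45},{"wx":0,"wy":0,"wz":0,"dx":0,"dy":0,"dz":-0.1,"hand":0.45},{"wx":0,"wy":0,"wz":0,"dx":0,"dy":0,"dz":0,"hand":0.45},{"wx":0,"wy":0,"wz":0,"dx":0,"dy":0,"dz":0,"hand":0.45}]'
```

```text
clock: 3.33
tool_pos: [0.6265, 0.0801, 0.1632]
eef_rot: [0.078, 0.997, 0.0, -0.002]
contact_force: [0.2, -0.3, 0.3]
opening: 0.552
finger_force: 0.0
```

```bash
python3 -m jog '[{"wx":0,"wy":0,"wz":0,"dx":0.003,"dy":-0.004,"dz":-0.1,"hand":0.45},{"wx":0,"wy":0,"wz":0,"dx":0,"dy":0,"dz":-0.1,"hand":0.45},{"wx":0,"wy":0,"wz":0,"dx":0,"dy":0,"dz":0,"hand":0.9},{"wx":0,"wy":0,"wz":0,"dx":0,"dy":0,"dz":0,"hand":0.9},{"wx":0,"wy":0,"wz":0,"dx":0,"dy":0,"dz":0,"hand":0.9}]' 15
```

```text
clock: 3.75
tool_pos: [0.63, 0.0781, 0.1161]
eef_rot: [0.079, 0.997, 0.001, 0.002]
contact_force: [0.2, 0.9, -0.1]
opening: 0.35
finger_force: 0.0
```

```bash
python3 -m jog '[{"wx":0,"wy":0,"wz":0,"dx":0,"dy":0,"dz":0,"hand":0.9},{"wx":0,"wy":0,"wz":0,"dx":0,"dy":0,"dz":0,"hand":0.9}]'
```

```text
clock: 3.92
tool_pos: [0.6302, 0.0783, 0.1158]
eef_rot: [0.079, 0.997, 0.001, 0.002]
contact_force: [1.1, 5.4, 2.1]
opening: 0.194
finger_force: 15.3
```

Run:
```python
import numpy as np
a=1.425+.2565*np.arange(26)
p=.045*np.c_[np.cos(a),np.sin(a)]/.25
c=np.round(p-p[0],3);d=np.diff(c,axis=0)
for i in range(0,25,5):print([tuple(x) for x in d[i:i+5].round(3).tolist()], "tcp rel",(c[i+5]*.25).round(4))
```

```text
[(-0.046, 0.001), (-0.045, -0.011), (-0.04, -0.022), (-0.034, -0.031), (-0.024, -0.039)] tcp rel [-0.0472 -0.0255]
[(-0.014, -0.044), (-0.003, -0.046), (0.01, -0.045), (0.02, -0.042), (0.031, -0.034)] tcp rel [-0.0362 -0.0782]
[(0.038, -0.026), (0.043, -0.015), (0.046, -0.004), (0.046, 0.008), (0.041, 0.019)] tcp rel [ 0.0173 -0.0828]
[(0.036, 0.03), (0.027, 0.037), (0.017, 0.043), (0.005, 0.046), (-0.007, 0.045)] tcp rel [ 0.0368 -0.0325]
[(-0.018, 0.043), (-0.028, 0.036), (-0.036, 0.028), (-0.043, 0.018), (-0.045, 0.007)] tcp rel [-0.0058  0.0005]
```

```bash
python3 -m jog '[{"wx":0,"wy":0,"wz":0,"dx":-0.046,"dy":0.001,"dz":0,"hand":0.9},{"wx":0,"wy":0,"wz":0,"dx":-0.045,"dy":-0.011,"dz":0,"hand":0.9},{"wx":0,"wy":0,"wz":0,"dx":-0.04,"dy":-0.022,"dz":0,"hand":0.9},{"wx":0,"wy":0,"wz":0,"dx":-0.034,"dy":-0.031,"dz":0,"hand":0.9},{"wx":0,"wy":0,"wz":0,"dx":-0.024,"dy":-0.039,"dz":0,"hand":0.9}]' 20
```

```text
clock: 4.33
tool_pos: [0.5846, 0.0531, 0.1158]
eef_rot: [0.079, 0.997, 0.002, 0.004]
contact_force: [5.7, 1.2, 0.6]
opening: 0.197
finger_force: 20.0
```

```bash
python3 -m jog '[{"wx":0,"wy":0,"wz":0,"dx":-0.014,"dy":-0.044,"dz":0,"hand":0.9},{"wx":0,"wy":0,"wz":0,"dx":-0.003,"dy":-0.046,"dz":0,"hand":0.9},{"wx":0,"wy":0,"wz":0,"dx":0.01,"dy":-0.045,"dz":0,"hand":0.9},{"wx":0,"wy":0,"wz":0,"dx":0.02,"dy":-0.042,"dz":0,"hand":0.9},{"wx":0,"wy":0,"wz":0,"dx":0.031,"dy":-0.034,"dz":0,"hand":0.9}]'
```

```text
clock: 4.75
tool_pos: [0.5942, 0.0009, 0.1157]
eef_rot: [0.079, 0.997, 0.002, 0.002]
contact_force: [1.6, 6.7, 5.7]
opening: 0.196
finger_force: 20.0
```

```bash
python3 -m jog '[{"wx":0,"wy":0,"wz":0,"dx":0.038,"dy":-0.026,"dz":0,"hand":0.9},{"wx":0,"wy":0,"wz":0,"dx":0.043,"dy":-0.015,"dz":0,"hand":0.9},{"wx":0,"wy":0,"wz":0,"dx":0.046,"dy":-0.004,"dz":0,"hand":0.9},{"wx":0,"wy":0,"wz":0,"dx":0.046,"dy":0.008,"dz":0,"hand":0.9},{"wx":0,"wy":0,"wz":0,"dx":0.041,"dy":0.019,"dz":0,"hand":0.9}]'
```

```text
clock: 5.17
tool_pos: [0.6457, -0.0066, 0.1157]
eef_rot: [0.08, 0.997, -0.0, -0.001]
contact_force: [-4.5, 0.4, 9.6]
opening: 0.193
finger_force: 20.0
```

```bash
python3 -m jog '[{"wx":0,"wy":0,"wz":0,"dx":0.036,"dy":0.03,"dz":0,"hand":0.9},{"wx":0,"wy":0,"wz":0,"dx":0.027,"dy":0.037,"dz":0,"hand":0.9},{"wx":0,"wy":0,"wz":0,"dx":0.017,"dy":0.043,"dz":0,"hand":0.9},{"wx":0,"wy":0,"wz":0,"dx":0.005,"dy":0.046,"dz":0,"hand":0.9},{"wx":0,"wy":0,"wz":0,"dx":-0.007,"dy":0.045,"dz":0,"hand":0.9}]'
```

```text
clock: 5.58
tool_pos: [0.6695, 0.0414, 0.1159]
eef_rot: [0.081, 0.997, -0.001, 0.004]
contact_force: [5.5, -3.2, 2.9]
opening: 0.191
finger_force: 20.0
```

```bash
python3 -m jog '[{"wx":0,"wy":0,"wz":0,"dx":-0.018,"dy":0.043,"dz":0,"hand":0.9},{"wx":0,"wy":0,"wz":0,"dx":-0.028,"dy":0.036,"dz":0,"hand":0.9},{"wx":0,"wy":0,"wz":0,"dx":-0.036,"dy":0.028,"dz":0,"hand":0.9},{"wx":0,"wy":0,"wz":0,"dx":-0.043,"dy":0.018,"dz":0,"hand":0.9},{"wx":0,"wy":0,"wz":0,"dx":-0.045,"dy":0.007,"dz":0,"hand":0.9}]'
```

```text
clock: 6.0
tool_pos: [0.6259, 0.0787, 0.1158]
eef_rot: [0.079, 0.997, 0.001, 0.004]
contact_force: [4.3, -1.2, 3.2]
opening: 0.195
finger_force: 20.0
```

```bash
python3 -m jog '[{"wx":0,"wy":0,"wz":0,"dx":-0.043,"dy":-0.004,"dz":0,"hand":0.9},{"wx":0,"wy":0,"wz":0,"dx":0,"dy":0,"dz":0,"hand":0.9},{"wx":0,"wy":0,"wz":0,"dx":0,"dy":0,"dz":0,"hand":0.45},{"wx":0,"wy":0,"wz":0,"dx":0,"dy":0,"dz":0,"hand":0.45},{"wx":0,"wy":0,"wz":0,"dx":0,"dy":0,"dz":0,"hand":0.45}]'
python3 -m jog '[{"wx":0,"wy":0,"wz":0,"dx":0,"dy":0,"dz":0.1,"hand":0.45},{"wx":0,"wy":0,"wz":0,"dx":0,"dy":0,"dz":0.16,"hand":0.45},{"wx":0,"wy":0,"wz":0,"dx":-0.05,"dy":-0.06,"dz":0.15,"hand":0.4},{"wx":0,"wy":0,"wz":0,"dx":-0.1,"dy":-0.12,"dz":0.04,"hand":0.4},{"wx":0,"wy":0,"wz":0,"dx":-0.1,"dy":-0.12,"dz":0,"hand":0.4}]'
```

```text
clock: 6.42
tool_pos: [0.612, 0.0758, 0.1137]
eef_rot: [0.08, 0.997, -0.0, -0.0]
contact_force: [-0.6, 0.2, -0.6]
opening: 0.397
finger_force: 0.0
clock: 6.83
tool_pos: [0.5519, 0.0023, 0.2289]
eef_rot: [0.078, 0.997, 0.001, 0.004]
contact_force: [0.4, -1.3, -1.2]
opening: 0.6
finger_force: 0.0
```

```bash
python3 -m jog '[{"wx":0,"wy":0,"wz":0,"dx":0,"dy":-0.1,"dz":0,"hand":0.4},{"wx":0,"wy":0,"wz":0,"dx":0.04,"dy":-0.06,"dz":0,"hand":0.4},{"wx":0,"wy":0,"wz":0,"dx":0,"dy":0,"dz":0,"hand":0.4},{"wx":0,"wy":0,"wz":0,"dx":0,"dy":0,"dz":0,"hand":0.4}]'
python3 - <<'E'
from h import *
s=r.get_state();print(s['tool_pos'],s['qd'].max() if hasattr(s['qd'],'max') else '')
ci=r.camera_info("wrist");im=r.snapshot("wrist");cv2.imwrite("pics/w3.png",im[:,:,::-1])
import pickle;pickle.dump(ci,open("w3.pkl","wb"))
print(proj("wrist",[.521,-.0785,.078]))
E
```

```text
clock: 7.17
tool_pos: [0.56, -0.0392, 0.2255]
eef_rot: [0.081, 0.997, 0.0, -0.0]
contact_force: [-0.8, 1.0, -0.3]
opening: 0.596
finger_force: 0.0
[ 0.56001136 -0.03919805  0.22546072] 0.01242259182010343
[267.6099953  187.35545095]
```

View pics/w3.png

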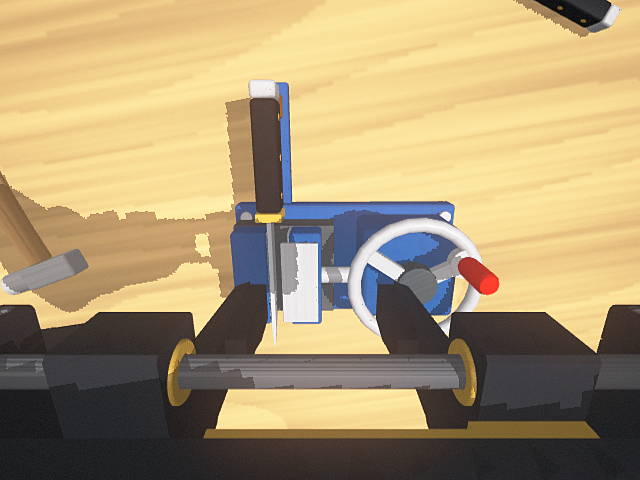

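The view shows the lip (about 300,275) clear of the blade, with the handle's top running from (264,97) to (268,213), the pommel's rear at (262,80) and the tip at (276,345).

Run:
```python
from h import *
import pickle;ci=pickle.load(open("w3.pkl","rb"))
P=[ray("wrist",u,z,ci) for u,z in(((262.5,80),.078),((265,97),.078),((268.5,213),.078),((270,222),.078),((276,345),.078))]
for p in P:print(p.round(4))
for i,k in((1,-.072),(2,.024)):
    d=(P[3]-P[0])/np.linalg.norm(P[3]-P[0]);print("origin",(P[i]-k*d).round(4))
print("len handle",np.linalg.norm(P[2]-P[1]),"dir",np.arctan2(d[1],d[0]),"long",np.arctan2(*(P[4]-P[0])[1::-1]),np.linalg.norm(P[4]-P[0]))
# handle row profile
im=cv2.imread("pics/w3.png").astype(int).sum(2)
for y in(110,140,170,200):
    x=np.nonzero(im[y,235:300]<200)[0]+235;print(y,x.min(),x.max())
```

```text
[ 0.4367 -0.0665  0.078 ]
[ 0.4493 -0.0671  0.078 ]
[ 0.5437 -0.0841  0.078 ]
[ 0.552  -0.0845  0.078 ]
[ 0.6791 -0.1048  0.078 ]
origin [ 0.5205 -0.0782  0.078 ]
origin [ 0.52   -0.0804  0.078 ]
len handle 0.09586767287796157 dir -0.15493408991587226 long -0.15698495529766993 0.24538164018288214
110 250 279
140 252 280
170 254 281
200 256 282
```

```bash
python3 -m jog '[{"wx":0,"wy":0,"wz":0,"dx":-0.08,"dy":-0.08,"dz":0,"hand":0.45},{"wx":0,"wy":0,"wz":0,"dx":-0.08,"dy":-0.08,"dz":0,"hand":0.45},{"wx":0,"wy":0,"wz":0,"dx":0,"dy":0,"dz":-0.12,"hand":0.45},{"wx":0,"wy":0,"wz":0,"dx":0,"dy":0,"dz":-0.12,"hand":0.45},{"wx":0,"wy":0,"wz":0,"dx":0,"dy":0,"dz":0,"hand":0.45}]'
```

```text
clock: 7.63
tool_pos: [0.5166, -0.0768, 0.1618]
eef_rot: [0.078, 0.997, 0.0, -0.004]
contact_force: [-0.9, -1.3, 0.6]
opening: 0.549
finger_force: 0.0
```

```bash
python3 -m jog '[{"wx":0,"wy":0,"wz":0,"dx":0.012,"dy":-0.009,"dz":-0.1,"hand":0.45},{"wx":0,"wy":0,"wz":0,"dx":0,"dy":0,"dz":-0.12,"hand":0.45},{"wx":0,"wy":0,"wz":0,"dx":0,"dy":0,"dz":-0.12,"hand":0.45},{"wx":0,"wy":0,"wz":0,"dx":0,"dy":0,"dz":-0.08,"hand":0.45},{"wx":0,"wy":0,"wz":0,"dx":0,"dy":0,"dz":0,"hand":0.45}]'
```

```text
clock: 8.05
tool_pos: [0.5215, -0.0785, 0.0583]
eef_rot: [0.078, 0.997, 0.0, -0.003]
contact_force: [-0.2, 0.2, -0.6]
opening: 0.55
finger_force: 0.0
```

Down 13 mm more, then close.

```bash
python3 -m jog '[{"wx":0,"wy":0,"wz":0,"dx":-0.004,"dy":-0.002,"dz":-0.05,"hand":0.45},{"wx":0,"wy":0,"wz":0,"dx":0,"dy":0,"dz":0,"hand":0.45},{"wx":0,"wy":0,"wz":0,"dx":0,"dy":0,"dz":0,"hand":0.9},{"wx":0,"wy":0,"wz":0,"dx":0,"dy":0,"dz":0,"hand":0.9},{"wx":0,"wy":0,"wz":0,"dx":0,"dy":0,"dz":0,"hand":0.9}]' 30
python3 -m jog '[{"wx":0,"wy":0,"wz":0,"dx":0,"dy":0,"dz":0,"hand":0.9},{"wx":0,"wy":0,"wz":0,"dx":0,"dy":0,"dz":0,"hand":0.9},{"wx":0,"wy":0,"wz":0,"dx":0,"dy":0,"dz":0,"hand":0.9}]' 40
```

```text
clock: 8.47
tool_pos: [0.5229, -0.0809, 0.0496]
eef_rot: [0.079, 0.997, 0.0, 0.001]
contact_force: [0.7, -1.0, -0.1]
opening: 0.349
finger_force: 0.0
clock: 8.72
tool_pos: [0.5225, -0.0812, 0.0491]
eef_rot: [0.079, 0.997, 0.0, 0.001]
contact_force: [-0.3, 0.5, 5.5]
opening: 0.247
finger_force: 40.0
```

```bash
python3 -m jog '[{"wx":0,"wy":0,"wz":0,"dx":0,"dy":0,"dz":0.02,"hand":0.9},{"wx":0,"wy":0,"wz":0,"dx":0,"dy":0,"dz":0.03,"hand":0.9},{"wx":0,"wy":0,"wz":0,"dx":0,"dy":0,"dz":0.04,"hand":0.9},{"wx":0,"wy":0,"wz":0,"dx":0,"dy":0,"dz":0.04,"hand":0.9},{"wx":0,"wy":0,"wz":0,"dx":0,"dy":0,"dz":0.04,"hand":0.9}]'
```

```text
clock: 9.13
tool_pos: [0.5219, -0.0812, 0.0919]
eef_rot: [0.079, 0.997, 0.0, 0.0]
contact_force: [0.3, 0.6, -1.6]
opening: 0.249
finger_force: 40.0
```

```bash
python3 -m jog '[{"wx":0,"wy":0,"wz":0,"dx":0,"dy":0,"dz":0.05,"hand":0.9},{"wx":0,"wy":0,"wz":0,"dx":0,"dy":0,"dz":0.05,"hand":0.9},{"wx":0,"wy":0,"wz":0,"dx":0,"dy":0,"dz":0.06,"hand":0.9},{"wx":0,"wy":0,"wz":0,"dx":0,"dy":0,"dz":0.06,"hand":0.9},{"wx":0,"wy":0,"wz":0,"dx":0,"dy":0,"dz":0.06,"hand":0.9}]'
python3 -m jog '[{"wx":0,"wy":0,"wz":0,"dx":0,"dy":0,"dz":0.06,"hand":0.9},{"wx":0,"wy":0,"wz":0,"dx":0,"dy":0,"dz":0.05,"hand":0.9},{"wx":0,"wy":0,"wz":0,"dx":0,"dy":0,"dz":0.03,"hand":0.9},{"wx":0,"wy":0,"wz":0,"dx":0,"dy":0,"dz":0.01,"hand":0.9},{"wx":0,"wy":0,"wz":0,"dx":0,"dy":0,"dz":0,"hand":0.9}]'
python3 -m jog '[{"wx":0,"wy":0,"wz":0,"dx":0,"dy":0,"dz":0,"hand":0.9},{"wx":0,"wy":0,"wz":0,"dx":0,"dy":0,"dz":0,"hand":0.9},{"wx":0,"wy":0,"wz":0,"dx":0,"dy":0,"dz":0,"hand":0.9},{"wx":0,"wy":0,"wz":0,"dx":0,"dy":0,"dz":0,"hand":0.9},{"wx":0,"wy":0,"wz":0,"dx":0,"dy":0,"dz":0,"hand":0.9}]'
python3 -c "
from h import *
im=r.snapshot('scene');cv2.imwrite('pics/s2.png',cv2.resize(im[130:390,220:480,::-1],(600,600)))
print(r.get_state()['tool_pos'])"
```

```text
clock: 9.55
tool_pos: [0.5217, -0.0812, 0.1623]
eef_rot: [0.079, 0.997, 0.0, 0.0]
contact_force: [-0.1, -0.8, -1.5]
opening: 0.241
finger_force: 40.0
clock: 9.97
tool_pos: [0.5221, -0.0813, 0.1989]
eef_rot: [0.079, 0.997, -0.0, 0.001]
contact_force: [-0.4, -0.2, -3.7]
opening: 0.247
finger_force: 40.0
clock: 10.38
tool_pos: [0.5218, -0.0811, 0.1978]
eef_rot: [0.079, 0.997, 0.0, -0.0]
contact_force: [-0.7, 0.0, -3.2]
opening: 0.242
finger_force: 40.0
[ 0.52181079 -0.08108567  0.19788205]
```

View pics/s2.png

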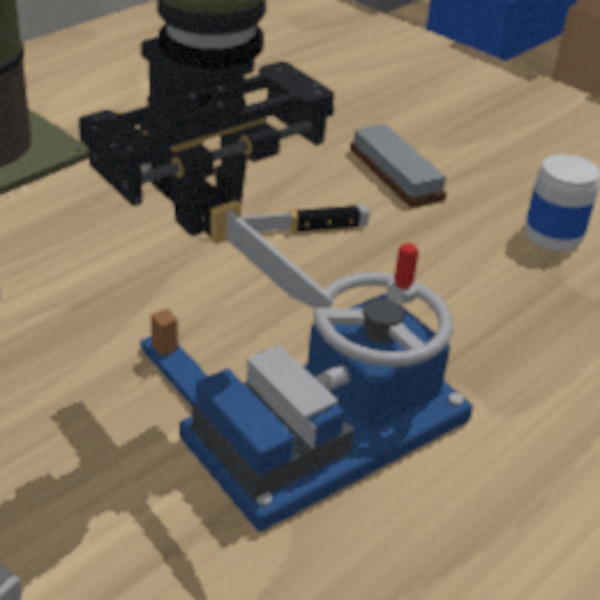

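The knife is held clear of the vise, with the guard at crop (225,222) and the tip at (330,303). I'll check that it is level by projection before handing in.

```bash
python3 -c "
from h import *
o=np.array([.5197,-.0795]);d=np.array([np.cos(-.157),np.sin(-.157)])
for x,z in((.028,.199),(.028,.229),(.162,.20),(.162,.226),(.162,.21)):
    print(x,z,(proj('scene',[*(o+d*x),z])-(220,130))*600/260)"
```

```text
0.028 0.199 [224.81925948 236.39406211]
0.028 0.229 [225.81596995 204.5582726 ]
0.162 0.2 [331.63635852 330.07158139]
0.162 0.226 [334.98937084 300.95351269]
0.162 0.21 [332.90856314 319.02356309]
```

```bash
python3 -c "
from plant import r
print(r.finish_job())"
```

```text
the job is handed in; nothing more can be done
None
```

I opened the vise by a bit more than one full turn and lifted the knife by its handle. I handed the job in with the knife held level about 0.20 m above the bench; the hand-in returned no verdict.

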